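# Load the rocker press with its weight, heavy end over the foot

## Task

The little rocker press is to hold down a glued wooden block. Pull its sealed weight up out of the spring clips by the lifting lug, see from the way it tilts which end is the heavy one, and lay it gently in the trough of the press with the heavy end over the rubber foot, so that the foot goes down on the block and stays down by itself. Leave the tape measure, the spanner and the jar where they are.

Things in the scene. Friction and masses are not known exactly. Their poses are not given: they have to be found in the camera images.
- weight: the sealed grey weight, a box 150 mm long (x), 44 mm wide (y) and 40 mm high (z), about 0.5 kg; origin at the centre of its underside. Both ends look alike, but a steel slug of roughly 0.3 kg sits hidden in one of them, about 45 mm from the middle; it may be the +x or the -x end, and it stays there. Two small ears on top (24 mm along x, 22 mm over all in y) rise to 55 mm above the underside and carry the lug
- lug (a joint): swing of the steel lifting lug about its pin (along the weight's y, 47 mm above the underside, in the middle of the length), rad, -0.2 to 0.2; a weak spring brings it upright (0). Positive: the lug's top leans to the weight's +x. When the weight hangs from a lug held upright, it swings to the stop with its heavy end down: about +0.2 means the -x end is heavy and low, about -0.2 that the +x end is heavy and low
- lug_grip (a point): the place to grip on the lug, 42 mm above its pin and 89 mm above the weight's underside; the lug is a flat plate 28 mm wide (x) and 12 mm thick (y: close the fingers along this), its rounded top 22 mm above this point. Axes as the weight's when the lug is upright
- holder: the spring-clip holder, fixed: a board 170 mm long (x), 84 mm wide (y), 10 mm thick; origin at the centre of its underside. The weight lies on it lengthwise, its underside 12 mm above this origin, under four sprung steel rollers (near x = +-48 mm, top at 62 mm) that overhang its upper long edges by about 2 mm; pulling the weight straight up, about 5 to 15 N beside its own weight, springs them aside
- press: the rocker press, its base fixed: a plywood board 240 mm long (x, from -100 to +140 mm), 90 mm wide (y), 14 mm thick; origin on its underside below the rocker's pin. Two posts carry the pin 56 mm up, along y. The wooden block to be pressed stands at x = +112 mm, top at 37 mm
- rocker (a joint): angle of the rocker about its pin, rad: 0 is foot up (where a light spring holds it, the foot's end 0.08 rad high), 0.16 is foot fully down on the block. The weight laid in the trough carries the foot down only if its heavy end lies on the foot's side
- trough (a point): centre of the trough's floor on the rocker, 8 mm above the pin; x along the trough to the foot, z up. Floor 163x52 mm inside; walls 10 mm high, the end walls leaning outward 0.55 rad. A weight hanging tilted has its underside's middle 9 mm to the light side of the lug: touch down with the lug 8 mm to the heavy side of the trough's middle, and come back over it as the light end comes down
- foot (a point): the underside of the rubber foot (20 mm across) below the rocker's end, 114 mm from the pin; a black knob stands above it
- tape_measure: bystander: yellow tape measure, 37x74x64 mm, origin under its centre
- spanner: bystander: flat steel spanner, 168 mm long, 10 mm high, origin under its centre
- cotton_jar: bystander: small jar with a white cap, 60 mm across, 62 mm high, origin under its centre
Not all that is in view belongs to the job. What is shaped like the weight but purple or turquoise is not meant.

How it is judged (in metres and radians):
On the way:
1. the weight is lifted clear of the clips, at least 40 mm above where it lay (z of weight in the frame of holder above 0.052 m), for 0.2 s.
At the end, for the whole second after the job is handed in: The weight lies at rest in the trough, lug up, flat on the floor (within 4 mm), within 10 mm of its middle lengthwise, 8 mm sideways and 0.1 rad in line; the rocker stays above 0.14 rad, foot down, which takes the heavy end on the foot's side (value of joint rocker above 0.14 rad and x of weight in the frame of trough between -0.01 and 0.01 m and y of weight in the frame of trough between -0.008 and 0.008 m and z of weight in the frame of trough below 0.004 m and angle between the x axis of weight and the x axis of trough, either way round below 0.1 rad and angle between weight's own z axis and vertical below 0.2 rad and linear speed of weight below 0.02 m/s); the robot touches nothing.
It fails at once if the weight is slammed on the press (more than 40 N) (contact force between weight and press above 40 N).
It fails at once if a bystander (tape measure, spanner, jar) is moved by more than 30 mm (distance of any of tape_measure, spanner, cotton_jar from where it was at the start of the episode above 0.03 m).
It also fails if it takes over 42 s, if anything falls off the work surface, if the arm or the gripper's body presses on something with over 40 N, if the wrist force passes 120 N, or if a joint passes its speed limit or range.

## Robot

A 6-joint arm with a two-finger parallel gripper is mounted at the origin on a cart in front of the work surface, level with it; the furniture and walls round the work are solid. World frame = base frame: x ahead of the robot, y to its left, z up, the work surface at z = 0. Lengths are in m, angles in degrees, forces in N, time in s.
With the tool pointing down it reaches from about 0.3 to 0.75 m from the base axis. Payload 8.5 kg.
Tool frame: the origin (TCP) lies on the centre line of the jaws, within the pads' length; the fingertips stand 17 mm ahead of it and the grasp point (between the pads) lies 2 mm behind it; z points along the fingers, y is the direction in which the jaws open and shut (so a half turn about z gives the same grasp; the last joint's range is limited). The gripper opens to 85 mm and grips with 20 to 120 N. Pads are 22 mm wide; open, the fingers measure 114 mm over their backs; the gripper's body (76 mm by 85 mm) begins 54 mm behind the grasp point. The pads swing forward as they close: fully open they stand 13 mm farther back than shut.
Start: joints at [-80.976, 21.807, 74.336, -0, 83.858, -12.336], TCP at [0.2, -0.512, 0.248] pointing down, gripper open.
Joint ranges: [-178.18, 178.18], [-50.72, 133.34], [12.68, 142.11], [-81.47, 261.47], [9.98, 163.14], [-165.26, 165.26]. Speed limits (degrees/s): [136.94, 136.94, 180, 180, 180, 180].

## Interface

Orientations are given as a 3x3 rotation matrix whose columns are the frame's x, y, z axes.
In Python, from rig import env, imaging, close_job gives the robot as it stands.
- The arm moves only by the tool step_arm, never from a script. Its argument "steps" is one flat list of numbers, 7 for each row, row after row: the opening, from 0 (shut) to 1 (fully open), then the shift along the tool's x, y, z as a fraction of full scale, then the turn, a rotation vector about the tool's x, y, z as a fraction of full scale. A call has 1 to 10 rows; each row is the pose to reach, as a shift and turn from the pose commanded when the call began, along the tool's axes at that moment; what a row does not reach only later rows make up. Full scale, the value 1, is 0.3 m for a shift and 45 degrees for a turn. A row lasts 1/10 s, in which the tool goes at most 50 mm and 8.59 degrees, less where a joint would pass 70% of its speed; a pose out of reach is approached as far as the arm can. A call with a number of a shift or a turn outside -1 to 1 is refused whole. A call with a gripper value outside its range is refused whole. The fingers move at their own pace and stop on an object; "grip_force" is the grip in N (left out, the last holds). Time passes only in rows, so rows that repeat a pose let the fingers close. It gives the time, the measured TCP pose, the force and the opening at its end, in the units of the state.
- env.observe(): the state, without advancing time (a new reading comes with each control period).
- imaging.get_image(name): name is "scene" or "top"; returns (picture, depth): 384x512x3 uint8, blue, green, red; 384x512 float32, m along the optical axis (not along the pixel's ray), 0 where there is no reading.
- imaging.get_calibration(name): a dict with "camera_matrix" (3x3 intrinsics, pixels), "world_from_camera" (4x4, takes a point from camera to world coordinates). Camera axes: x right, y down, z forward; pixel columns grow to the right and rows downward; lengths in m; the calibration is good to about 2 mm. A picture is of the moment at which its call begins. get_calibration takes no time and is no camera call.
- close_job(): hands the job in, once; it reports no verdict.
Trained networks look in the newest picture that a camera, given by its name, has taken for a name from the list of things; names that differ only in an ending like _2 or _b are one class to them, and where a whole thing is asked for, a point or a joint stands for the part that bears it (a point fixed in the world has none). Each returns a list of dicts, best first, with "score" (0 to 1); they miss things now and then, are a little off and sometimes report something else, mostly with a low value. They report only what shows in the picture. A call takes as long as a camera call. They do not tell look-alikes from the thing itself.
- imaging.spot_in(camera, target): "pixel" ([column, row] in pixels, amid what is visible of it).
- imaging.regions_of(camera, target): "mask" (384x512 bool, what is visible of it) and "pixel" ([column, row] in pixels, amid what is visible of it).
- imaging.pinpoint(camera, target): "pixel" ([column, row] in pixels: a listed point, or the origin of a listed thing).
The state is a dict: "time_s": time; "q": joint angles; "qvel": joint speeds; "joint_efforts": joint torques, N m; "position": TCP position; "tool_rot": TCP orientation; "ft_force": force on the tool from outside, world axes, zero at the start; "wrist_torque": the same for the moment, N m; "grip_width": finger opening in m.
Only numpy, scipy, OpenCV 4.12 (cv2) and the standard library are available. Lean on these libraries where they do the work, as an engineer would, in place of code of your own. Each camera call takes 0.05 s, during which the arm holds its last target.

## Working session

There is one attempt and no reset: what is moved stays moved. The work goes in short steps, Python scripts to look and compute and a tool call to move; the robot and the scene stay as the last step left them, time stands still between calls to the robot, and variables do not carry over. Pictures are saved under pics/ and viewed, and the job is handed in when it is done.

Besides the shell and the picture viewer there is one more tool, called after "Emit:" by a JSON object that holds its "name" and its "arguments", one argument or row to a line. step_arm: Moves the arm, as the interface text tells. Shift numbers are shares of 0.3 m and turn numbers shares of 45 degrees, none past 1 either way. Its arguments: {"type":"object","properties":{"steps":{"type":"array","items":{"type":"number"}},"grip_force":{"type":"number"}},"required":["steps"]}

```bash
ls; mkdir -p pics; cat > h.py <<'E'
import numpy as np, cv2
from rig import env, imaging, close_job
def cal(c):
    k=imaging.get_calibration(c); return np.array(k["camera_matrix"]),np.array(k["world_from_camera"])
def p2w(c,px,d):
    K,T=cal(c); p=np.array([(px[0]-K[0,2])/K[0,0]*d,(px[1]-K[1,2])/K[1,1]*d,d,1]); return (T@p)[:3]
def p2z(c,px,z):
    K,T=cal(c); r=T[:3,:3]@np.array([(px[0]-K[0,2])/K[0,0],(px[1]-K[1,2])/K[1,1],1]); o=T[:3,3]; return o+r*(z-o[2])/r[2]
def cloud(c,d):
    K,T=cal(c); v,u=np.mgrid[:384,:512]; P=np.stack([(u-K[0,2])/K[0,0]*d,(v-K[1,2])/K[1,1]*d,d],-1); return P@T[:3,:3].T+T[:3,3]
E
python3 - <<'E'
from h import *
for c in("scene","top"):
    im,d=imaging.get_image(c); cv2.imwrite(f"pics/{c}0.png",im); np.save(f"pics/{c}0.npy",d)
    K,T=cal(c); print(c,T.round(3).tolist(),K[0,0])
    for t in ["weight","lug_grip","holder","press","trough","foot","tape_measure","spanner","cotton_jar"]:
        for r in imaging.pinpoint(c,t)[:3]: print(c,t,np.round(r["pixel"],1),round(r["score"],2))
s=env.observe();print(s["time_s"],s["position"],s["tool_rot"],s["ft_force"])
E
```

```text
pics
scene [[0.801, -0.437, 0.41, -0.081], [-0.598, -0.606, 0.524, -0.594], [0.02, -0.665, -0.747, 1.271], [0.0, 0.0, 0.0, 1.0]] 410.45036747897353
scene weight [173.7 156.1] 0.73
scene lug_grip [167.1 143.2] 0.4
scene press [325.1 283.1] 0.73
scene trough [329.4 274.5] 0.62
scene foot [303.7 255. ] 0.56
scene tape_measure [331.1 234.7] 0.69
scene cotton_jar [320.3 212.2] 0.76
top [[-0.003, -0.991, 0.131, 0.408], [-1.0, 0.004, 0.008, 0.213], [-0.008, -0.131, -0.991, 1.285], [0.0, 0.0, 0.0, 1.0]] 361.388768034729
top weight [256.8 192. ] 0.97
top weight [124.4 235.6] 0.97
top weight [251.4 248.8] 0.56
top lug_grip [115.5 239.8] 0.55
top lug_grip [258.9 188.6] 0.46
top lug_grip [248.8 245.1] 0.36
top holder [254.5 193.7] 0.88
top press [370.6 200.9] 0.69
top trough [376.4 196.7] 0.8
top foot [342.4 207.2] 0.76
top tape_measure [327.5 153.9] 0.57
top spanner [323.5 231.1] 0.69
top cotton_jar [299.9 145.4] 0.63
top cotton_jar [327.4 154.1] 0.31
1.0 [ 0.20030852 -0.51220315  0.24830936] [[ 9.31322288e-01  3.64196095e-01 -1.17547982e-05]
 [ 3.64196095e-01 -9.31322287e-01  4.43859595e-05]
 [ 5.21768755e-06 -4.56186850e-05 -9.99999999e-01]] [ 1.3394549  -0.20283291  0.38544934]
```

View pics/scene0.png

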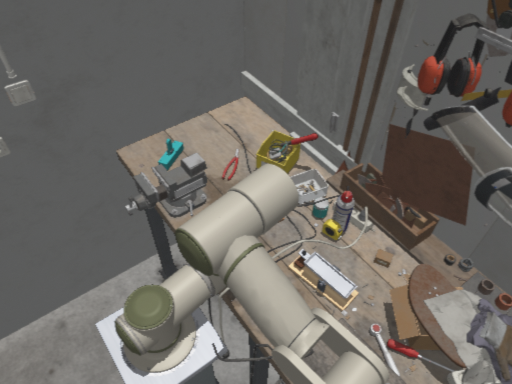

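View pics/top0.png

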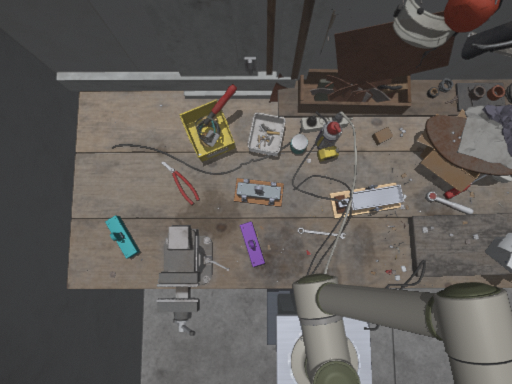

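```bash
python3 - <<'E'
import cv2
im=cv2.imread("pics/top0.png"); cv2.imwrite("pics/top0z.png",cv2.resize(im[130:270,215:415],None,fx=4,fy=4,interpolation=cv2.INTER_CUBIC))
E
```

```text
(no output)
```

View pics/top0z.png

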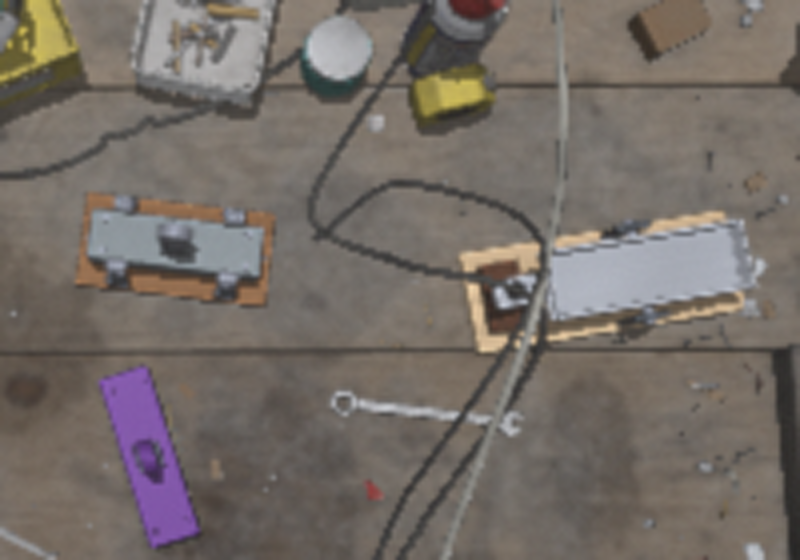

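The grey weight sits in its holder at top (259,191). The press is at (370,200) with its foot on the image-left side. The purple and turquoise pieces are decoys. Next I'll measure poses from the depth.

```bash
python3 - <<'E'
from h import *
c="top"; im=cv2.imread("pics/top0.png"); d=np.load("pics/top0.npy"); P=cloud(c,d)
hsv=cv2.cvtColor(im,cv2.COLOR_BGR2HSV)
def rect(m,name):
    X=P[m]; r=cv2.minAreaRect((X[:,:2]*1000).astype(np.float32)); print(name,m.sum(),np.round(r[0],1),np.round(r[1],1),round(r[2],2),'z',np.percentile(X[:,2],[5,50,95]).round(4)); return r
v,u=np.mgrid[:384,:512]
w=(u>225)&(u<295)&(v>172)&(v<212)&(d>0)
Z=P[...,2]
rect(w&(Z>0.045)&(Z<0.056),'weight top');rect(w&(Z>0.085),'lug')
p=(u>325)&(u<412)&(v>175)&(v<225)&(d>0)
np.set_printoptions(linewidth=250)
print((Z[180:205:1,236:284:2]*1000).astype(int))
print((Z[180:220:2,328:412:3]*1000).astype(int))
rect(p&(Z>0.008)&(Z<0.02),'base')
E
```

```text
weight top 482 [576.1 218.9] [149.6  67.1] 83.01 z [0.0467 0.0502 0.0544]
lug 68 [595.6 165.7] [127.7  56.2] 88.36 z [0.1015 0.1182 0.1281]
[[   1   10   11    6   57   60   54    9   10    7    7   -2   -2   -1    0    0   -4    3   -1   -1   -5   -2    0   -1]
 [   2    9   11    5   59   65   24    5    5    8   11   10    8    7    9    3    0   -2   -1   -1   -5    2    5   -2]
 [   6   50   52    7   58   60    6    9    7   12    7    6    7   10   13    8    6    5   52   19   -2    0   -6    0]
 [   3   50   46 1284   52   47   50   52   10   14    5    9   10    1    7    9    7    9   62   62   22    9    8    7]
 [   9   47   50   49   51   49   51   53   46   50   49   51    7    8   10   11   10    9   64   58    7   12    1    6]
 [   9   52   53   51   47   50   46   47   47   44   48   49   47   52   51   45    6   15   58   59   10    9    8    6]
 [1284   50   48   44   51   49   48   54   50   48  118  122  119   52   49   51   55   50   49   50   47   12    4    8]
 [   6   54   49   51   46   55   48   48   50   52  121  118  118  116   49   46   53   50   50   
[... 3786 characters left out ...]
0  13  62  65  64  15  14   7  11   2   2   0   0   0]
 [  2   1  13  27  33  34 158 155  10  12  10  15   9  10  17  56  55  62  12  -2  -2   0   1  -1   0  -4   0   0]
 [  0   1  11  19  34  35 154  10  11  12  16   8  13   9   7  -2  -1   1  -8  -2  -1   0   0  -4   0   1   0  -2]
 [  0  -1  11  11   9 159 157  13  10   8  11   2  -1  -2   3   2   0  -1  -5   2   0   0   0   1   0  -4  -4   1]
 [  2  -6  16  10  11 150 152 143   3   0   1   1   2   0  -4   2  -3   0  -2  -2  -4   1  -2   5  -3  -4  -4  -4]
 [ -1  -2  -1   2 150  -2 149 142  -3  -3  -3  -2   0  -6  -3  -2  -7  -3   0  -2  -5  -3  -4   0  -4   0  -2  16]]
base 478 [ 539.  -172.5] [280.9 143.1] 86.79 z [0.0086 0.0121 0.0168]
```

```bash
python3 - <<'E'
from h import *
c="top"; im=cv2.imread("pics/top0.png"); d=np.load("pics/top0.npy"); P=cloud(c,d)
# top-down map 2mm/px : x 0.3..0.85 up, y +0.4..-0.3 right
def draw(P,im,name,zmax):
    H=np.zeros((550,800,3),np.uint8); hh=np.full((550,800),-1.)
    for X,col in zip(P.reshape(-1,3),im.reshape(-1,3)):
        r=int((0.85-X[0])*1000); q=int((0.45-X[1])*1000)
        if 0<=r<550 and 0<=q<800 and X[2]<zmax and X[2]>-.02:
            h=int(np.clip(X[2]/0.3,0,1)*255); cc=cv2.applyColorMap(np.uint8([[h]]),cv2.COLORMAP_JET)[0,0].tolist() if X[2]>0.025 else (col//2).tolist()
            if X[2]>hh[r,q]: cv2.circle(H,(q,r),1,cc,-1); hh[r,q]=X[2]
    cv2.imwrite(name,H)
draw(P,im,"pics/map_top.png",0.8)
im2=cv2.imread("pics/scene0.png"); d2=np.load("pics/scene0.npy"); P2=cloud("scene",d2)
draw(P2,im2,"pics/map_scene.png",0.8)
cv2.imwrite("pics/scene0z.png",cv2.resize(im2[170:320,220:400],None,fx=4,fy=4,interpolation=cv2.INTER_CUBIC))
E
```

```text
(no output)
```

View pics/map_top.png

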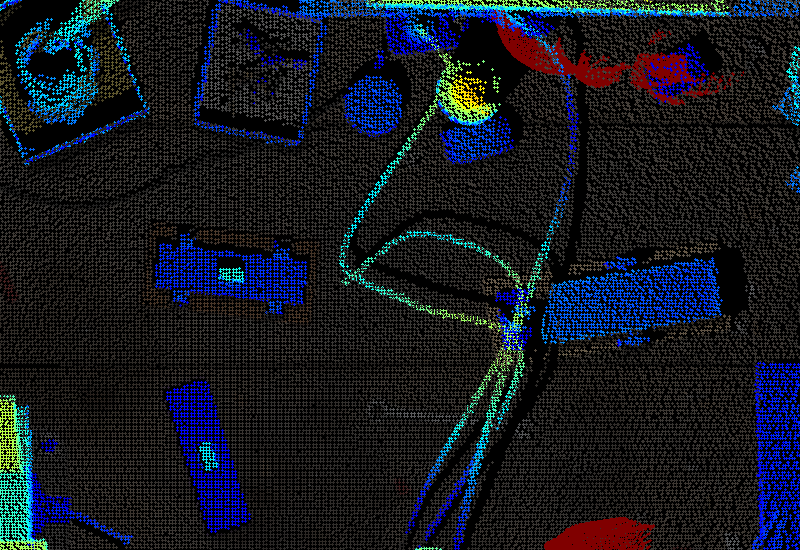

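View pics/scene0z.png

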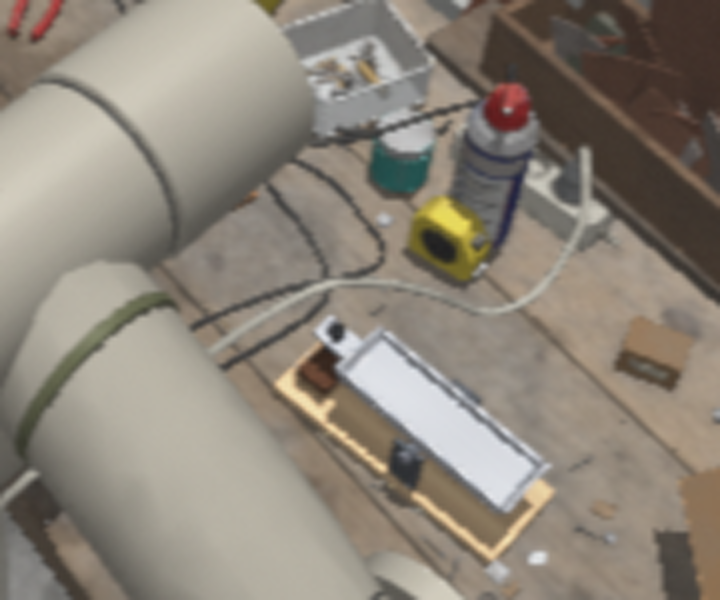

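View pics/map_scene.png

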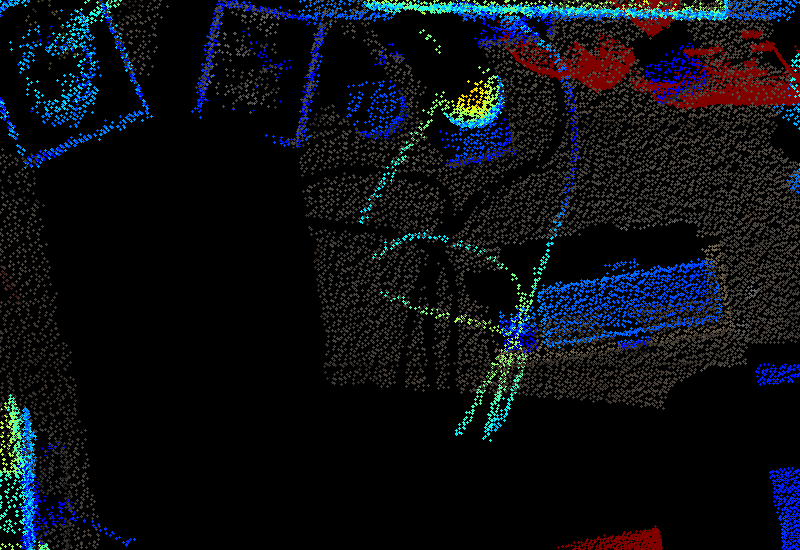

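```bash
cat > fit.py <<'E'
from h import *
from scipy.optimize import differential_evolution as DE
def fit(Q,L,W,c0,rng=0.03,a0=0,ra=20,o=0.006):
    # points inside LxW minus penalty for leaving ones near outside
    def f(p):
        a=np.deg2rad(p[2]); D=Q[:,:2]-p[:2]; x=D@[np.cos(a),np.sin(a)]; y=D@[-np.sin(a),np.cos(a)]
        e=np.maximum(np.abs(x)-L/2,np.abs(y)-W/2)
        return -np.sum(1/(1+np.exp(e/0.0008)))+0
    r=DE(f,[(c0[0]-rng,c0[0]+rng),(c0[1]-rng,c0[1]+rng),(a0-ra,a0+ra)],seed=0,tol=1e-8,maxiter=300)
    return r.x,-r.fun,len(Q)
E
python3 - <<'E'
from fit import *
v,u=np.mgrid[:384,:512]
for c,boxes in (("top",[(225,295,172,212),(325,412,175,225)]),("scene",[None,(280,370,240,320)])):
    d=np.load(f"pics/{c}0.npy"); P=cloud(c,d); Z=P[...,2]; im=cv2.imread(f"pics/{c}0.png").astype(int)
    if boxes[0]:
        b=boxes[0]; m=(u>b[0])&(u<b[1])&(v>b[2])&(v<b[3])&(d>0)
        g=im[...,2]-im[...,0]<15
        Q=P[m&(Z>0.043)&(Z<0.057)&g]; print(c,'weight',fit(Q,.15,.044,(.576,.219),a0=83), 'zmed',np.median(Q[:,2]))
        L=P[m&(Z>0.112)&(Z<.135)]; print('lug',L.mean(0),L.min(0),L.max(0))
        B=P[m&(Z>0.003)&(Z<0.02)|(m&(Z>.043)&(Z<.07))]; print('holder',fit(B,.17,.084,(.576,.219),a0=83))
    b=boxes[1]; m=(u>b[0])&(u<b[1])&(v>b[2])&(v<b[3])&(d>0)
    B=P[m&(((Z>0.008)&(Z<0.02))|((Z>.03)&(Z<.09)))]; print('base',fit(B,.24,.09,(.55,-.16),a0=98))
    R=P[m&(Z>0.047)&(Z<0.09)]; R=R[(R[:,1]<-0.095)]; print('trough',fit(R,.175,.056,(.55,-.18),a0=98),np.median(R[:,2]))
for n,px,c,z in (('lug',[258.9,188.6],'top',.101),('trough',[376.4,196.7],'top',.064),('trough','s','scene',.064),('foot',[342.4,207.2],'top',.045),('press',[370.6,200.9],'top',0),('weight',[256.8,192],'top',.012),('holder',[254.5,193.7],'top',0)):
    if px=='s': px=[329.4,274.5]
    print(n,c,p2z(c,px,z).round(4))
E
```

```text
top weight (array([ 0.57582082,  0.21920831, 83.42131079]), np.float64(463.1728915699309), 497) zmed 0.05019912437685514
lug [0.58390715 0.16426458 0.11923009] [0.5657284  0.10169301 0.11252185] [0.61749692 0.22997309 0.13327581]
holder (array([ 0.5754745 ,  0.21881296, 83.08553427]), np.float64(986.1823443013751), 1075)
base (array([ 0.54502381, -0.15625608, 99.09178117]), np.float64(1556.8460678186966), 1598)
trough (array([ 0.54940469, -0.18268428, 99.47996306]), np.float64(827.2482022510994), 957) 0.06266874073810391
base (array([  0.54007966,  -0.15903766, 100.12604583]), np.float64(1874.2571952593612), 1957)
trough (array([ 0.5461094 , -0.18217367, 99.60608617]), np.float64(783.3450126470477), 1022) 0.06454882591162336
lug top [0.5745 0.2173 0.101 ]
trough top [ 0.5505 -0.181   0.064 ]
trough scene [ 0.5493 -0.1791  0.064 ]
foot top [ 0.5168 -0.0691  0.045 ]
press top [ 0.5429 -0.1804  0.    ]
weight top [0.5748 0.225  0.012 ]
holder top [0.5703 0.2334 0.    ]
```

```bash
cat > go.py <<'E'
from h import *
from scipy.spatial.transform import Rotation as R
def rows(wps):
    s=env.observe(); p=np.array(s["position"]); T=np.array(s["tool_rot"])
    print('t',round(s["time_s"],2),'p',p.round(4),'yawy',np.degrees(np.arctan2(T[1,1],T[0,1])).round(2),'F',np.round(s["ft_force"],1),'w',round(s["grip_width"],4),'q6',round(s["q"][5],1))
    for x,y,z,yaw in wps:
        a=np.deg2rad(yaw); Y=np.array([np.cos(a),np.sin(a),0]); Zt=np.array([0,0,-1.]); X=np.cross(Y,Zt); G=np.c_[X,Y,Zt]
        rv=np.degrees(R.from_matrix(T.T@G).as_rotvec())/45
        print((T.T@(np.array([x,y,z])-p)/0.3).round(3), rv.round(3))
E
python3 -c "
from go import *
rows([(.33,-.25,.25,-48),(.42,-.08,.25,-28)])"
```

```text
t 1.0 p [ 0.2003 -0.5122  0.2483] yawy -68.64 F [ 1.3 -0.2  0.4] w 0.0853 q6 -12.3
[ 0.721 -0.657 -0.006] [-0.    -0.    -0.459]
[ 1.207 -1.075 -0.006] [-0.    -0.    -0.903]
```

Emit:
{"name": "step_arm", "arguments": {
  "steps": [0.5,0.9,-0.82,0,0,0,-0.7,0.5,0.9,-0.82,0,0,0,-0.7,0.5,0.9,-0.82,0,0,0,-0.7,0.5,0.9,-0.82,0,0,0,-0.7,0.5,0.9,-0.82,0,0,0,-0.7,0.5,0.9,-0.82,0,0,0,-0.7,0.5,0.9,-0.82,0,0,0,-0.7,0.5,0.9,-0.82,0,0,0,-0.7],
  "grip_force": 80
}}

```text
time_s: 1.8
position: [0.363, -0.1812, 0.2486]
tool_rot: [[0.601, 0.799, 0.001], [0.799, -0.601, 0.0], [0.001, 0.0, -1.0]]
ft_force: [-0.6, -0.1, 0.0]
grip_width: 0.0427
```

```bash
python3 -c "
from go import *
rows([(.48,.03,.25,-20),(.5755,.219,.20,-6.8)])"
```

```text
t 1.8 p [ 0.363  -0.1812  0.2486] yawy -36.93 F [-0.6 -0.1  0. ] w 0.0427 q6 -6.5
[ 0.797 -0.111 -0.004] [ 0.001 -0.001 -0.376]
[ 1.492 -0.235  0.163] [ 0.001 -0.001 -0.67 ]
```

Emit:
{"name": "step_arm", "arguments": {
  "steps": [0.5,0.99,-0.15,0.05,0,0,-0.67,0.5,0.99,-0.15,0.05,0,0,-0.67,0.5,0.99,-0.15,0.05,0,0,-0.67,0.5,0.99,-0.15,0.05,0,0,-0.67,0.5,0.99,-0.15,0.05,0,0,-0.67,0.5,0.99,-0.15,0.05,0,0,-0.67,0.5,0.99,-0.15,0.05,0,0,-0.67]
}}

```text
time_s: 2.5
position: [0.5069, 0.0835, 0.2327]
tool_rot: [[0.116, 0.993, 0.0], [0.993, -0.116, 0.001], [0.001, -0.0, -1.0]]
ft_force: [-0.7, -0.4, -0.2]
grip_width: 0.0428
```

```bash
python3 -c "
from go import *
rows([(.5755,.219,.20,-6.8)])"
```

```text
t 2.5 p [0.5069 0.0835 0.2327] yawy -6.67 F [-0.7 -0.4 -0.2] w 0.0428 q6 2.8
[0.475 0.175 0.109] [-0.    -0.001  0.003]
```

Emit:
{"name": "step_arm", "arguments": {
  "steps": [0.5,0.475,0.175,0.19,0,0,0,0.5,0.475,0.175,0.19,0,0,0,0.5,0.475,0.175,0.19,0,0,0,0.5,0.475,0.175,0.19,0,0,0,0.5,0.475,0.175,0.19,0,0,0]
}}

```text
time_s: 3.0
position: [0.575, 0.2148, 0.1752]
tool_rot: [[0.12, 0.993, -0.002], [0.993, -0.12, -0.0], [-0.001, -0.002, -1.0]]
ft_force: [-0.3, -1.1, -0.8]
grip_width: 0.0425
```

```bash
python3 - <<'E'
from go import *
rows([(.5755,.219,.099,-6.8)])
for c in ("top","scene"):
    im,d=imaging.get_image(c); cv2.imwrite(f"pics/{c}1.png",im); np.save(f"pics/{c}1.npy",d)
top=cv2.imread("pics/top1.png")[140:230,200:320]; sc=cv2.imread("pics/scene1.png")[90:240,150:350]
cv2.imwrite("pics/z1.png",cv2.resize(top,None,fx=6,fy=6)); cv2.imwrite("pics/z1s.png",cv2.resize(sc,None,fx=3.9,fy=3.9))
E
```

```text
t 3.0 p [0.575  0.2148 0.1752] yawy -6.89 F [-0.3 -1.1 -0.8] w 0.0425 q6 16.4
[0.014 0.    0.254] [-0.002  0.001 -0.002]
```

View pics/z1.png

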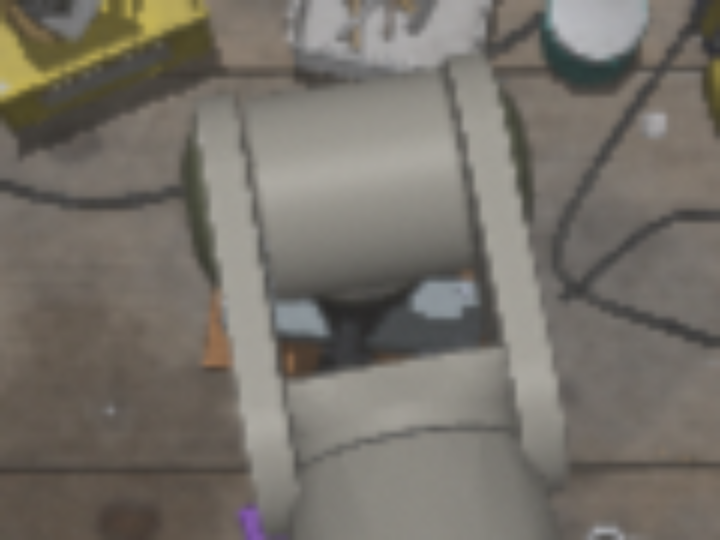

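View pics/z1s.png

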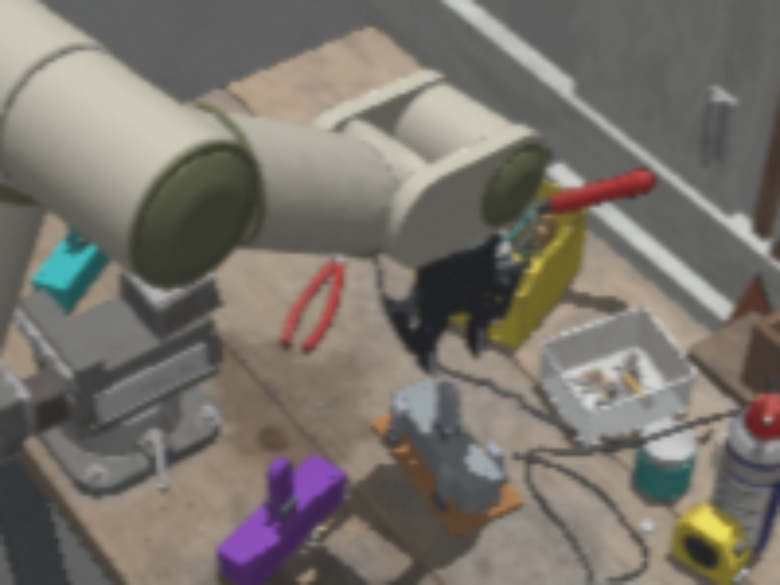

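The weight and lug are visible in the scene view under the open gripper, with the lug at about scene pixel (265,195). I'll refine the lug position from this view.

```bash
python3 - <<'E'
from fit import *
d=np.load("pics/scene1.npy"); P=cloud("scene",d); Z=P[...,2]; v,u=np.mgrid[:384,:512]
m=(u>245)&(u<290)&(v>183)&(v<230)&(d>0)
for lo,hi in((.07,.09),(.09,.105),(.105,.13)):
    L=P[m&(Z>lo)&(Z<hi)]; L=L[np.hypot(L[:,0]-.5755,L[:,1]-.219)<.03]; print(len(L),np.median(L,0).round(4),np.percentile(L,5,0).round(4),np.percentile(L,95,0).round(4))
Q=P[(u>235)&(u<295)&(v>183)&(v<235)&(Z>.045)&(Z<.057)]
print(fit(Q,.15,.044,(.576,.219),a0=83),np.median(Q[:,2]))
E
```

```text
19 [0.5686 0.2093 0.0782] [0.5656 0.2043 0.0711] [0.5746 0.2259 0.0876]
17 [0.5701 0.215  0.0983] [0.5659 0.2036 0.0918] [0.5727 0.2263 0.1042]
28 [0.5719 0.2136 0.1157] [0.5684 0.2039 0.1073] [0.5787 0.2262 0.1245]
(array([ 0.57277575,  0.21650933, 84.20341833]), np.float64(261.76470343103625), 305) 0.050963275366192606
```

Emit:
{"name": "step_arm", "arguments": {
  "steps": [0.5,0.01,0,0.12,0,0,0,0.5,0.01,0,0.2,0,0,0,0.5,0.01,0,0.253,0,0,0,0.5,0.01,0,0.253,0,0,0,0.0,0.01,0,0.253,0,0,0,0.0,0.01,0,0.253,0,0,0,0.0,0.01,0,0.253,0,0,0,0.0,0.01,0,0.253,0,0,0],
  "grip_force": 80
}}

```text
time_s: 3.9
position: [0.5764, 0.2168, 0.1023]
tool_rot: [[0.122, 0.993, 0.004], [0.993, -0.122, -0.0], [0.0, 0.004, -1.0]]
ft_force: [-0.1, -2.8, 7.3]
grip_width: 0.0108
```

```bash
python3 -c "
from go import *
rows([(.5755,.219,.16,-6.8)])"
```

```text
t 3.9 p [0.5764 0.2168 0.1023] yawy -6.99 F [-0.1 -2.8  7.3] w 0.0108 q6 16.6
[ 0.007 -0.003 -0.192] [ 0.005 -0.    -0.004]
```

Emit:
{"name": "step_arm", "arguments": {
  "steps": [0.0,0,0,-0.03,0,0,0,0.0,0,0,-0.07,0,0,0,0.0,0,0,-0.12,0,0,0,0.0,0,0,-0.18,0,0,0,0.0,0,0,-0.24,0,0,0,0.0,0,0,-0.32,0,0,0,0.0,0,0,-0.4,0,0,0,0.0,0,0,-0.46,0,0,0,0.0,0,0,-0.46,0,0,0,0.0,0,0,-0.46,0,0,0]
}}

```text
time_s: 4.9
position: [0.5748, 0.2172, 0.2379]
tool_rot: [[0.122, 0.993, -0.001], [0.993, -0.122, -0.0], [-0.0, -0.001, -1.0]]
ft_force: [-0.4, -0.1, -5.5]
grip_width: 0.0108
```

```bash
python3 - <<'E'
from go import *
rows([(.5755,.219,.3,-6.8)]); print(env.observe()["wrist_torque"])
for c in ("top","scene"):
    im,d=imaging.get_image(c); cv2.imwrite(f"pics/{c}2.png",im); np.save(f"pics/{c}2.npy",d)
sc=cv2.imread("pics/scene2.png")[90:240,150:350]
cv2.imwrite("pics/z2s.png",cv2.resize(sc,None,fx=3.9,fy=3.9))
E
```

```text
t 4.9 p [0.5748 0.2172 0.2379] yawy -6.98 F [-0.4 -0.1 -5.5] w 0.0108 q6 16.7
[ 0.006  0.001 -0.207] [-0.002  0.    -0.004]
[-0.14492028  0.00511267 -0.05101171]
```

View pics/z2s.png

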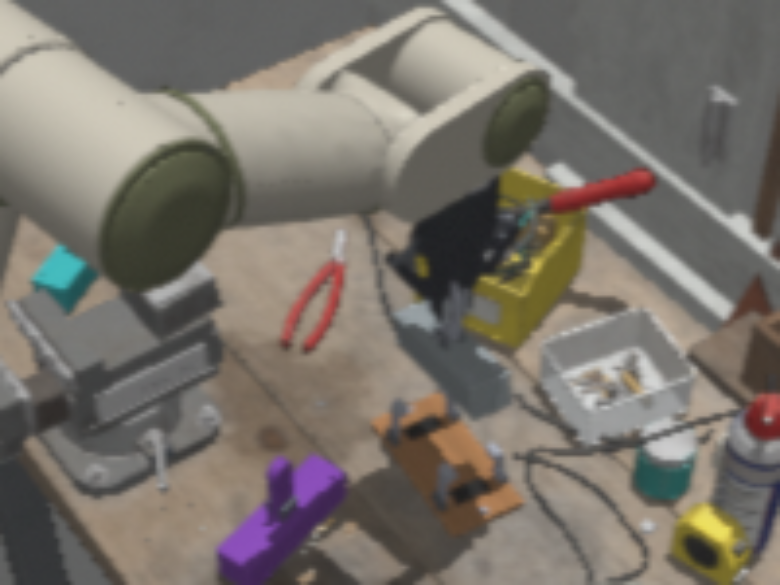

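```bash
python3 - <<'E'
from h import *
for c in("scene","top"):
    d=np.load(f"pics/{c}2.npy"); P=cloud(c,d); Z=P[...,2]
    m=(d>0)&(Z>.1)&(Z<.26)&(abs(P[...,1]-.218)<.1)&(abs(P[...,0]-.575)<.035)
    Q=P[m]
    for y0 in np.arange(.12,.32,.02):
        q=Q[(Q[:,1]>y0)&(Q[:,1]<y0+.02)]
        if len(q): print(c,y0.round(2),len(q),np.percentile(q[:,2],[10,50,90]).round(3))
E
```

```text
scene 0.12 26 [0.165 0.173 0.184]
scene 0.14 112 [0.172 0.191 0.201]
scene 0.16 59 [0.173 0.193 0.198]
scene 0.18 61 [0.167 0.191 0.194]
scene 0.2 162 [0.177 0.216 0.253]
scene 0.22 47 [0.151 0.183 0.235]
scene 0.24 44 [0.151 0.177 0.181]
scene 0.26 44 [0.148 0.173 0.178]
scene 0.28 25 [0.148 0.17  0.174]
top 0.14 36 [0.183 0.199 0.201]
top 0.16 85 [0.189 0.196 0.2  ]
top 0.18 59 [0.177 0.193 0.195]
top 0.2 13 [0.176 0.189 0.19 ]
top 0.22 4 [0.169 0.182 0.183]
top 0.24 39 [0.16  0.179 0.182]
top 0.26 12 [0.169 0.175 0.179]
```

```bash
python3 - <<'E'
from fit import *
v,u=np.mgrid[:384,:512]
for c,b in (("top",(325,412,175,225)),("scene",(280,370,240,320))):
    Ps=[]
    for i in range(3):
        im,d=imaging.get_image(c); P=cloud(c,d); Ps.append(P)
        pp=imaging.pinpoint(c,"trough"); 
        if pp: print('net',c,p2z(c,pp[0]["pixel"],.064).round(4),round(pp[0]["score"],2))
    cv2.imwrite(f"pics/{c}3.png",im)
    P=np.median(Ps,0); Z=P[...,2]; m=(u>b[0])&(u<b[1])&(v>b[2])&(v<b[3])
    B=P[m&(((Z>0.008)&(Z<0.02))|((Z>.03)&(Z<.09)))]; f=fit(B,.24,.09,(.55,-.16),a0=98); a=np.deg2rad(f[0][2]); print('base',f, 'pin',f[0][:2]-.02*np.array([np.cos(a),np.sin(a)]))
    R=P[m&(Z>0.047)&(Z<0.09)]; a=np.deg2rad(99.5); R=R[(R[:,1]<-0.085)]
    for L,W in((.175,.056),(.18,.06)): print('trough',fit(R,L,W,(.55,-.18),a0=98))
    e=(R[:,:2]-[.548,-.181]); x=e@[np.cos(a),np.sin(a)]; y=e@[-np.sin(a),np.cos(a)]
    k=abs(y)<.035; print('x ext',np.percentile(x[k],[.5,2,98,99.5]).round(4)); k=(abs(x)<.07)&(abs(x)>.03); print('y ext',np.percentile(y[k],[.5,2,98,99.5]).round(4))
    k=abs(y)<.02; print('slope',np.polyfit(x[k],R[k,2],1).round(4))
E
python3 -c "
from go import *
rows([(.56,.05,.33,0),(.55,-.13,.33,9.5)])"
```

```text
net top [ 0.5457 -0.1666  0.064 ] 0.9
net top [ 0.5529 -0.1785  0.064 ] 0.85
net top [ 0.5536 -0.1748  0.064 ] 0.81
base (array([ 0.54494237, -0.15622932, 99.10776852]), np.float64(1593.6107006377754), 1631) pin [ 0.54810821 -0.17597717]
trough (array([ 0.54923442, -0.18250971, 99.7672679 ]), np.float64(828.3877700055256), 968)
trough (array([ 0.54860219, -0.17968052, 99.37814363]), np.float64(886.0737327886771), 968)
x ext [-0.0879 -0.0851  0.0842  0.0912]
y ext [-0.031  -0.0297  0.0281  0.0287]
slope [0.0748 0.0625]
net scene [ 0.5464 -0.1836  0.064 ] 0.59
net scene [ 0.5452 -0.1737  0.064 ] 0.77
net scene [ 0.5517 -0.1804  0.064 ] 0.65
base (array([  0.54052272,  -0.15931367, 100.22074785]), np.float64(1912.7868517050551), 1993) pin [ 0.54407154 -0.1789963 ]
trough (array([ 0.54492774, -0.17718424, 99.14773299]), np.float64(799.4588307433335), 1067)
trough (array([ 0.5459611 , -0.1794863 , 99.47119988]), np.float64(920.4973016703761), 1067)
x ext [-0.0877 -0.085   0.0894  0.0928]
y ext [-0.1313 -0.1165  0.0309  0.0316]
slope [0.0812 0.0635]
t 5.6 p [0.5754 0.2172 0.2384] yawy -6.99 F [ 0.3  0.4 -5. ] w 0.0112 q6 16.7
[-0.559  0.017 -0.305] [-0.     0.    -0.155]
[-1.159  0.057 -0.305] [-0.    -0.    -0.366]
```

Emit:
{"name": "step_arm", "arguments": {
  "steps": [0.0,-0.05,0,-0.15,0,0,0,0.0,-0.15,0.01,-0.3,0,0,-0.06,0.0,-0.28,0.01,-0.3,0,0,-0.1,0.0,-0.42,0.02,-0.3,0,0,-0.15,0.0,-0.56,0.02,-0.3,0,0,-0.2,0.0,-0.7,0.03,-0.3,0,0,-0.25,0.0,-0.82,0.04,-0.3,0,0,-0.3,0.0,-0.92,0.05,-0.3,0,0,-0.36,0.0,-0.98,0.05,-0.3,0,0,-0.366,0.0,-0.98,0.05,-0.3,0,0,-0.366]
}}

```text
time_s: 6.6
position: [0.5544, -0.0787, 0.3284]
tool_rot: [[-0.162, 0.987, 0.0], [0.987, 0.162, -0.001], [-0.001, -0.0, -1.0]]
ft_force: [0.2, 0.8, -4.7]
grip_width: 0.0111
```

```bash
python3 -c "
from go import *
a=np.deg2rad(99.4); c=np.array([.5472,-.1795]); e=np.array([np.cos(a),np.sin(a)])
t=c+.006*e; print(t)
rows([(*t,.33,9.4),(*t,.20,9.4)])"
```

```text
[ 0.54622004 -0.17358057]
t 6.6 p [ 0.5544 -0.0787  0.3284] yawy 9.3 F [ 0.2  0.8 -4.7] w 0.0111 q6 -29.5
[-0.308 -0.078 -0.005] [-0.     0.001 -0.002]
[-0.307 -0.078  0.428] [-0.     0.001 -0.002]
```

Emit:
{"name": "step_arm", "arguments": {
  "steps": [0.0,-0.1,-0.025,0,0,0,0,0.0,-0.2,-0.05,0,0,0,0,0.0,-0.27,-0.07,0,0,0,0,0.0,-0.307,-0.078,0,0,0,0,0.0,-0.307,-0.078,0.1,0,0,0,0.0,-0.307,-0.078,0.2,0,0,0,0.0,-0.307,-0.078,0.3,0,0,0,0.0,-0.307,-0.078,0.38,0,0,0,0.0,-0.307,-0.078,0.428,0,0,0,0.0,-0.307,-0.078,0.428,0,0,0]
}}

```text
time_s: 7.6
position: [0.5462, -0.1698, 0.1982]
tool_rot: [[-0.165, 0.986, -0.003], [0.986, 0.166, 0.002], [0.003, -0.003, -1.0]]
ft_force: [-0.1, -0.6, -4.5]
grip_width: 0.0111
```

```bash
python3 - <<'E'
from go import *
rows([(.5462,-.1736,.174,9.4)]); print(env.observe()["wrist_torque"])
for c in ("top","scene"):
    im,d=imaging.get_image(c); cv2.imwrite(f"pics/{c}4.png",im); np.save(f"pics/{c}4.npy",d)
cv2.imwrite("pics/z4s.png",cv2.resize(cv2.imread("pics/scene4.png")[170:320,250:400],None,fx=4,fy=4))
cv2.imwrite("pics/z4t.png",cv2.resize(cv2.imread("pics/top4.png")[150:250,310:430],None,fx=5,fy=5))
E
```

```text
t 7.6 p [ 0.5462 -0.1698  0.1982] yawy 9.53 F [-0.1 -0.6 -4.5] w 0.0111 q6 -38.7
[-0.013 -0.002  0.081] [-0.004 -0.004  0.003]
[-0.02341448  0.04276762  0.01840082]
```

View pics/z4s.png

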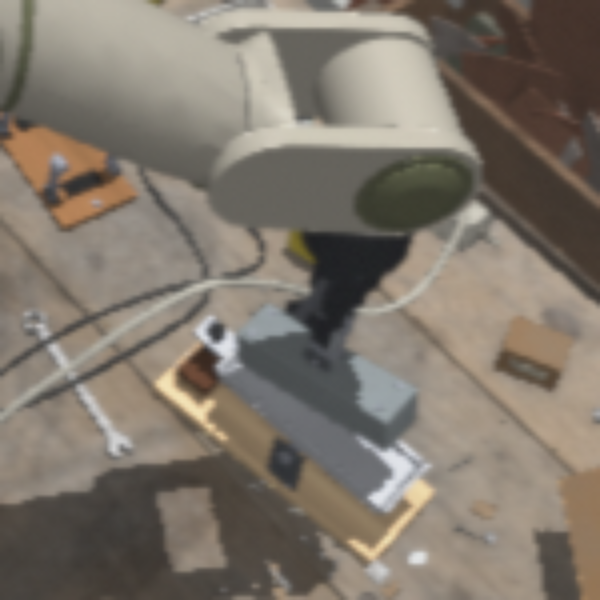

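View pics/z4t.png

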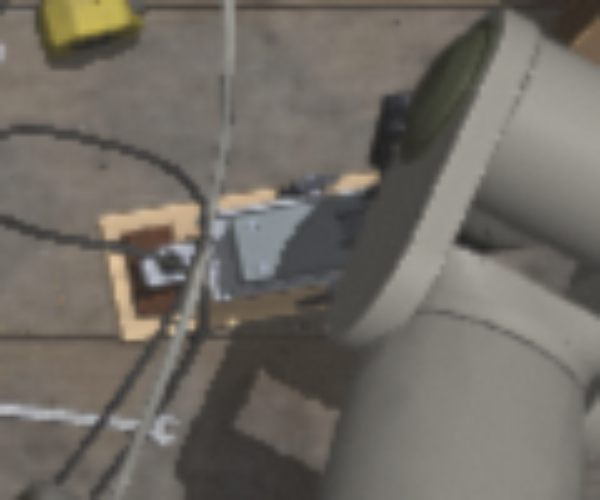

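```bash
python3 - <<'E'
from go import *
a=np.deg2rad(99.4); c0=np.array([.5472,-.1795]); ex=np.array([np.cos(a),np.sin(a)]); ey=np.array([-ex[1],ex[0]])
for c in("scene","top"):
    d=np.load(f"pics/{c}4.npy"); P=cloud(c,d); Z=P[...,2]
    D=P[...,:2]-c0; x=D@ex; y=D@ey
    m=(d>0)&(Z>.09)&(Z<.19)&(abs(x)<.1)&(abs(y)<.03)
    for x0 in np.arange(-.1,.1,.02):
        k=m&(x>x0)&(x<x0+.02)
        if k.sum()>3: print(c,x0.round(2),k.sum(),np.percentile(Z[k],[5,50,90]).round(3),'y',np.percentile(y[k],[5,50,95]).round(3),'x',x[k].min().round(3),x[k].max().round(3))
for i in range(3): print(np.round(env.observe()["wrist_torque"],3))
E
```

```text
scene -0.08 81 [0.129 0.147 0.163] y [-0.017  0.006  0.024] x -0.07 -0.06
scene -0.06 113 [0.127 0.159 0.164] y [-0.016  0.012  0.023] x -0.06 -0.04
scene -0.04 108 [0.125 0.155 0.159] y [-0.017  0.014  0.024] x -0.04 -0.02
scene -0.02 117 [0.121 0.151 0.157] y [-0.015  0.009  0.023] x -0.02 -0.0
scene 0.0 96 [0.115 0.149 0.168] y [0.003 0.016 0.024] x 0.0 0.02
scene 0.02 83 [0.112 0.142 0.147] y [-0.007  0.018  0.024] x 0.02 0.04
scene 0.04 94 [0.108 0.138 0.143] y [-0.013  0.014  0.024] x 0.041 0.06
scene 0.06 90 [0.105 0.135 0.139] y [-0.015  0.013  0.024] x 0.06 0.08
scene 0.08 18 [0.13  0.137 0.147] y [-0.027 -0.014  0.018] x 0.081 0.1
top 0.0 28 [0.14  0.146 0.157] y [-0.022 -0.015  0.019] x 0.002 0.02
top 0.02 110 [0.138 0.143 0.171] y [-0.019  0.001  0.02 ] x 0.02 0.04
top 0.04 94 [0.133 0.138 0.141] y [-0.02  -0.     0.021] x 0.04 0.06
top 0.06 100 [0.127 0.134 0.137] y [-0.02   0.001  0.02 ] x 0.06 0.08
top 0.08 28 [0.116 0.129 0.144] y [-0.027 -0.006  0.019] x 0.08 0.099
[-0.114 -0.039 -0.008]
[-0.114 -0.039 -0.008]
[-0.114 -0.039 -0.008]
```

Emit:
{"name": "step_arm", "arguments": {
  "steps": [0.0,-0.006,0,0.03,0,0,0,0.0,-0.006,0,0.055,0,0,0,0.0,-0.006,0,0.065,0,0,0,0.0,-0.006,0,0.07,0,0,0,0.0,-0.006,0,0.075,0,0,0,0.0,-0.006,0,0.08,0,0,0,0.0,-0.006,0,0.085,0,0,0,0.0,-0.006,0,0.09,0,0,0]
}}

```text
time_s: 8.5
position: [0.547, -0.1729, 0.173]
tool_rot: [[-0.165, 0.986, 0.0], [0.986, 0.165, -0.0], [-0.0, 0.0, -1.0]]
ft_force: [-0.3, -0.2, -4.2]
grip_width: 0.0113
```

```bash
cat > st.py <<'E'
from go import *
a=np.deg2rad(99.4); c0=np.array([.5472,-.1795]); ex=np.array([np.cos(a),np.sin(a)]); ey=np.array([-ex[1],ex[0]])
def prof(c,tag):
    im,d=imaging.get_image(c); cv2.imwrite(f"pics/{c}{tag}.png",im); P=cloud(c,d); Z=P[...,2]
    D=P[...,:2]-c0; x=D@ex; y=D@ey
    k=(d>0)&(Z>.09)&(Z<.17)&(abs(y)<.014)&(x>-.065)&(x<.072)&(abs(x-.005)>.025)
    A=np.c_[x[k],np.ones(k.sum())]; z=Z[k]
    for _ in range(8): s=np.linalg.lstsq(A,z,rcond=None)[0]; r=z-A@s; g=abs(r)<.006; A,z=A[g],z[g]
    print(c,'top slope',s.round(3),len(z))
    k=(d>0)&(Z>.03)&(Z<.1)&(x>.1)&(x<.125)&(abs(y)<.012); print('knob z',np.percentile(Z[k],[10,50,90]).round(3))
s=env.observe(); D=np.array(s["position"][:2])-c0
print('rel',(D@ex).round(4),(D@ey).round(4),'F',np.round(s["ft_force"],2),'T',np.round(s["wrist_torque"],3),'z',round(s["position"][2],4),s["time_s"])
E
python3 - <<'E'
from st import *
prof("scene",5);prof("top",5)
E
```

```text
rel 0.0065 -0.0008 F [-0.29 -0.17 -4.2 ] T [-0.05  -0.023  0.041] z 0.173 8.5
scene top slope [-0.205  0.123] 181
knob z [0.034 0.068 0.08 ]
top top slope [-0.174  0.121] 112
knob z [0.035 0.069 0.078]
```

Emit:
{"name": "step_arm", "arguments": {
  "steps": [0.0,0.004,0,0.004,0,0,0,0.0,0.005,0,0.008,0,0,0,0.0,0.005,0,0.012,0,0,0,0.0,0.005,0,0.016,0,0,0,0.0,0.005,0,0.02,0,0,0,0.0,0.005,0,0.024,0,0,0,0.0,0.005,0,0.024,0,0,0]
}}

```text
time_s: 9.3
position: [0.5466, -0.1714, 0.1656]
tool_rot: [[-0.165, 0.986, -0.0], [0.986, 0.165, 0.0], [0.0, -0.0, -1.0]]
ft_force: [-0.1, 0.4, -4.6]
grip_width: 0.0112
```

```bash
python3 - <<'E'
from st import *
prof("scene",6);prof("top",6)
E
```

```text
rel 0.0081 -0.0008 F [-0.1   0.39 -4.62] T [-0.1    0.014  0.03 ] z 0.1656 9.3
scene top slope [-0.202  0.116] 182
knob z [0.036 0.058 0.067]
top top slope [-0.176  0.114] 113
knob z [0.043 0.059 0.069]
```

Emit:
{"name": "step_arm", "arguments": {
  "steps": [0.0,0,0,0.004,0,0,0,0.0,0,0,0.008,0,0,0,0.0,0,0,0.012,0,0,0,0.0,0,0,0.014,0,0,0,0.0,-0.001,0,0.017,0,0,0,0.0,-0.003,0,0.02,0,0,0,0.0,-0.004,0,0.023,0,0,0,0.0,-0.004,0,0.023,0,0,0]
}}

```text
time_s: 10.2
position: [0.5469, -0.1727, 0.1588]
tool_rot: [[-0.165, 0.986, 0.0], [0.986, 0.165, 0.0], [0.0, 0.0, -1.0]]
ft_force: [1.3, 0.7, -2.3]
grip_width: 0.011
```

```bash
python3 - <<'E'
from st import *
prof("scene",7);prof("top",7)
E
```

```text
rel 0.0068 -0.0008 F [ 1.26  0.73 -2.28] T [-0.173 -0.08  -0.024] z 0.1588 10.2
scene top slope [-0.15   0.109] 187
knob z [0.036 0.055 0.065]
top top slope [-0.18   0.109] 112
knob z [0.043 0.054 0.062]
```

Emit:
{"name": "step_arm", "arguments": {
  "steps": [0.0,-0.002,0,0.004,0,0,0,0.0,-0.004,0,0.008,0,0,0,0.0,-0.006,0,0.012,0,0,0,0.0,-0.008,0,0.016,0,0,0,0.0,-0.008,0,0.018,0,0,0,0.0,-0.008,0,0.018,0,0,0]
}}

```text
time_s: 10.9
position: [0.5473, -0.175, 0.154]
tool_rot: [[-0.165, 0.986, 0.001], [0.986, 0.165, -0.0], [-0.0, 0.0, -1.0]]
ft_force: [-0.6, 0.1, 3.4]
grip_width: 0.0111
```

```bash
python3 - <<'E'
from st import *
prof("scene",8);prof("top",8)
cv2.imwrite("pics/z8s.png",cv2.resize(cv2.imread("pics/scene8.png")[170:320,250:400],None,fx=4,fy=4))
E
```

```text
rel 0.0044 -0.0009 F [-0.57  0.13  3.36] T [-0.066  0.272 -0.017] z 0.154 10.9
scene top slope [-0.086  0.103] 180
knob z [0.038 0.055 0.063]
top top slope [-0.11   0.104] 109
knob z [0.044 0.055 0.064]
```

View pics/z8s.png

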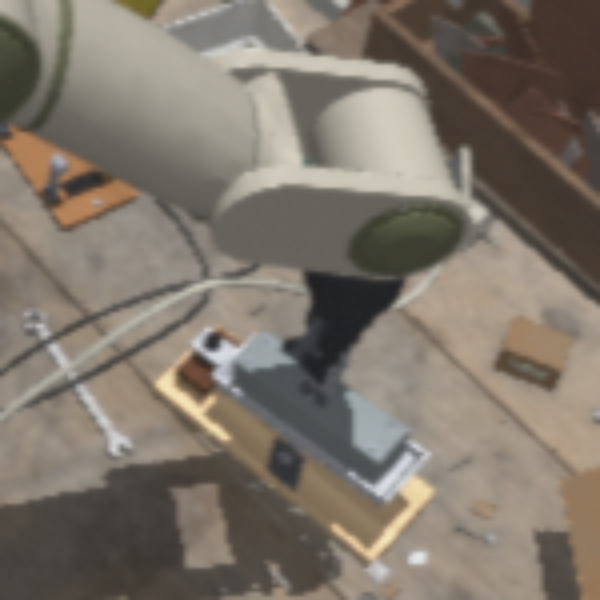

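```bash
python3 - <<'E'
from st import *
im,d=imaging.get_image("scene"); P=cloud("scene",d); Z=P[...,2]; D=P[...,:2]-c0; x=D@ex; y=D@ey
k=(d>0)&(abs(Z-(.104-.085*x))<.005)&(abs(x)<.1)&(abs(y)<.035)
print('weight top',np.percentile(x[k],[1,3,97,99]).round(4),np.percentile(y[k],[2,98]).round(4))
rim=(d>0)&(Z-(.064-.085*x)>-.004)&(Z-(.064-.085*x)<.015)&(abs(x)<.11)&(abs(y)<.04)
h=np.histogram(x[rim],np.arange(-.11,.111,.004)); print(h[0])
print(np.percentile(y[rim],[1,99]))
E
```

```text
rel 0.0043 -0.0009 F [-1.63 -0.98  4.41] T [-0.034  0.36  -0.02 ] z 0.154 11.0
weight top [-0.0673 -0.0648  0.0761  0.079 ] [-0.0191  0.0236]
[ 0  0  0  0  0  9 18 19 20 28 16  6  4  6  9  5  7  5  6  6  6  6  3  7
  7  8  6  6  7  6  7  8  4  7  5  4  5  6  3  7  4  5  6  6  4  4  7  4
  5  9 14  3  9  3  9]
[-0.02790557  0.03835888]
```

Emit:
{"name": "step_arm", "arguments": {
  "steps": [0.15,0,0,0,0,0,0,0.3,0,0,0,0,0,0,0.5,0,0,0,0,0,0,0.5,0,0,0,0,0,0,0.5,0,0,-0.03,0,0,0,0.5,0,0,-0.1,0,0,0,0.5,0,0,-0.2,0,0,0,0.5,0,0,-0.35,0,0,0,0.5,0,0,-0.5,0,0,0,0.5,0,0,-0.6,0,0,0]
}}

```text
time_s: 12.05
position: [0.5473, -0.1749, 0.3378]
tool_rot: [[-0.165, 0.986, 0.004], [0.986, 0.165, -0.002], [-0.003, 0.004, -1.0]]
ft_force: [-0.4, -1.1, -0.0]
grip_width: 0.043
```

```bash
python3 -c "
from go import *
rows([(.45,.0,.36,0),(.45,.08,.36,0)])"
```

```text
t 12.05 p [ 0.5473 -0.1749  0.3378] yawy 9.48 F [-0.4 -1.1 -0. ] w 0.043 q6 -39.0
[ 0.628 -0.223 -0.077] [0.005 0.003 0.211]
[ 0.891 -0.18  -0.077] [0.005 0.003 0.211]
```

Emit:
{"name": "step_arm", "arguments": {
  "steps": [0.5,0.89,-0.1,-0.08,0,0,0,0.5,0.89,-0.1,-0.08,0,0,0,0.5,0.89,-0.1,-0.08,0,0,0,0.5,0.89,-0.1,-0.08,0,0,0,0.5,0.89,-0.1,-0.08,0,0,0,0.5,0.89,-0.1,-0.08,0,0,0,0.5,0.89,-0.1,-0.08,0,0,0,0.5,0.89,-0.1,-0.08,0,0,0]
}}

```text
time_s: 12.85
position: [0.4737, 0.0832, 0.3579]
tool_rot: [[-0.165, 0.986, 0.001], [0.986, 0.165, -0.0], [-0.0, 0.001, -1.0]]
ft_force: [0.9, -0.5, -0.3]
grip_width: 0.0427
```

```bash
python3 - <<'E'
from fit import *
v,u=np.mgrid[:384,:512]; a=np.deg2rad(99.4); c0=np.array([.5472,-.1795]); ex=np.array([np.cos(a),np.sin(a)]); ey=np.array([-ex[1],ex[0]])
print(env.observe()["time_s"],env.observe()["position"])
for c in("top","scene"):
    im,d=imaging.get_image(c); cv2.imwrite(f"pics/{c}9.png",im); P=cloud(c,d); Z=P[...,2]; D=P[...,:2]-c0; x=D@ex; y=D@ey
    b=(325,412,175,225) if c=="top" else (280,370,240,320)
    cv2.imwrite(f"pics/z9{c}.png",cv2.resize(im[b[2]-10:b[3]+10,b[0]-10:b[1]+10],None,fx=6,fy=6))
    m=(d>0)&(abs(Z-(.104-.08*x))<.006)&(abs(x)<.1)&(abs(y)<.035); Q=P[m]
    f=fit(Q,.15,.044,c0,rng=.02,a0=99); e=f[0][:2]-c0
    k=m&(abs(x)>.025); s=np.polyfit(x[k],Z[k],1)
    print(c,f,'rel',(e@ex).round(4),(e@ey).round(4),'slope,z',s.round(4))
    t=(d>0)&(abs(x)<.105)&(abs(y)<.04)&(Z>.045)&(Z-(.064-.08*x)<.02); g=fit(P[t|m],.178,.06,c0,rng=.02,a0=99); e=g[0][:2]-c0; print('trough',g,(e@ex).round(4),(e@ey).round(4))
    k=(d>0)&(Z>.03)&(Z<.1)&(x>.1)&(x<.125)&(abs(y)<.012); print('knob',np.percentile(Z[k],[50,90]).round(3))
    L=P[(d>0)&(Z>.13)&(Z<.19)&(abs(x)<.05)&(abs(y)<.03)]; print('lug',len(L),((L[:,:2]-c0)@ex).mean().round(4),((L[:,:2]-c0)@ey).mean().round(4))
E
```

```text
12.85 [0.47372896 0.08322672 0.3579258 ]
top (array([ 0.55001145, -0.19282059, 99.46175564]), np.float64(358.262379985537), 369) rel -0.0136 -0.0006 slope,z [-0.074   0.1025]
trough (array([ 0.5518565 , -0.19895556, 99.65438061]), np.float64(552.2970109110888), 603) -0.02 -0.0014Traceback (most recent call last):
  File "<stdin>", line 13, in <module>
    return _quantile_unchecked(
        a, q, axis, out, overwrite_input, method, keepdims, weights)
    return _ureduce(a,
                    func=_quantile_ureduce_func,
    ...<5 lines>...
                    overwrite_input=overwrite_input,
                    method=method)
    r = func(a, **kwargs)
    result = _quantile(arr,
                       quantiles=q,
    ...<2 lines>...
                       out=out,
                       weights=wgt)
    slices_having_nans = np.isnan(arr[-1, ...])
                                  ~~~^^^^^^^^^
IndexError: index -1 is out of bounds for axis 0 with size 0
```

View pics/z9top.png

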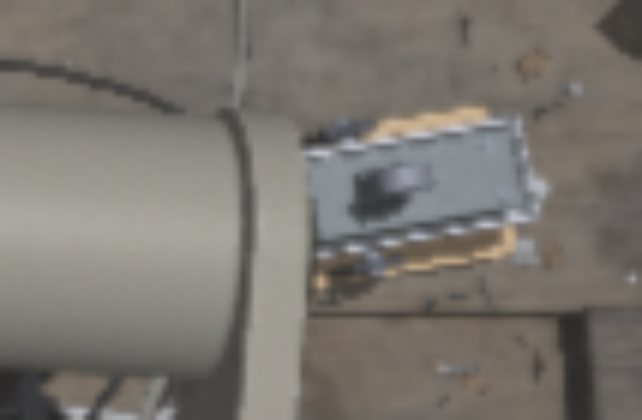

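View pics/top9.png

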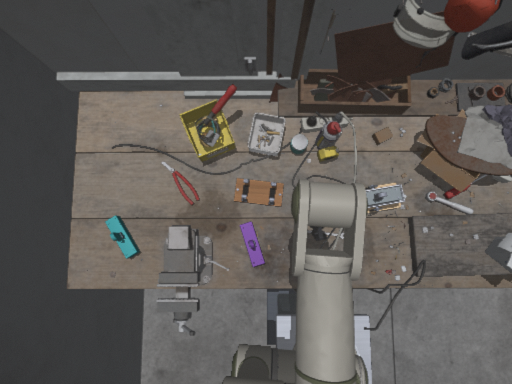

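The arm hides the foot in the top view, so I'll check from the scene view.

```bash
cat > chk.py <<'E'
from fit import *
import sys
a=np.deg2rad(99.4); c0=np.array([.5472,-.1795]); ex=np.array([np.cos(a),np.sin(a)]); ey=np.array([-ex[1],ex[0]])
for c in sys.argv[1:]:
    im,d=imaging.get_image(c); cv2.imwrite(f"pics/{c}10.png",im); P=cloud(c,d); Z=P[...,2]; D=P[...,:2]-c0; x=D@ex; y=D@ey
    b=(325,412,175,225) if c=="top" else (280,370,240,320)
    cv2.imwrite(f"pics/z10{c}.png",cv2.resize(im[b[2]-10:b[3]+10,b[0]-10:b[1]+10],None,fx=5.5,fy=5.5))
    m=(d>0)&(abs(Z-(.104-.08*x))<.006)&(abs(x)<.1)&(abs(y)<.035); Q=P[m]
    f=fit(Q,.15,.044,c0,rng=.02,a0=99); e=f[0][:2]-c0
    k=m&(abs(x)>.025); s=np.polyfit(x[k],Z[k],1)
    print(c,f,'rel',(e@ex).round(4),(e@ey).round(4),'slope,z',s.round(4))
    t=(d>0)&(abs(x)<.105)&(abs(y)<.04)&(Z>.045)&(Z-(.064-.08*x)<.02); g=fit(P[t|m],.178,.06,c0,rng=.02,a0=99); e=g[0][:2]-c0; print('trough',g,(e@ex).round(4),(e@ey).round(4))
    k=(d>0)&(Z>.03)&(Z<.1)&(x>.1)&(x<.125)&(abs(y)<.012)
    if k.any(): print('knob',np.percentile(Z[k],[50,90]).round(3))
E
python3 chk.py scene
```

```text
scene (array([ 0.54366496, -0.17459474, 99.75656487]), np.float64(443.44178888993406), 465) rel 0.0054 0.0027 slope,z [-0.0841  0.103 ]
trough (array([  0.54053858,  -0.17836436, 102.80786146]), np.float64(840.8711832007316), 892) 0.0022 0.0064
knob [0.056 0.063]
```

View pics/z10scene.png

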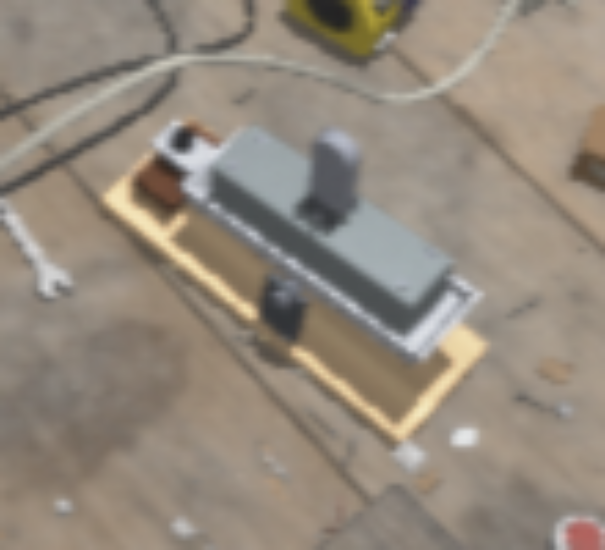

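Emit:
{"name": "step_arm", "arguments": {
  "steps": [0.5,0.3,0,0,0,0,0,0.5,0.3,0,0,0,0,0,0.5,0.3,0,0,0,0,0,0.5,0.3,0,0,0,0,0]
}}

```text
time_s: 13.35
position: [0.4593, 0.1717, 0.3573]
tool_rot: [[-0.165, 0.986, -0.0], [0.986, 0.165, -0.0], [-0.0, -0.001, -1.0]]
ft_force: [0.8, -1.1, 0.3]
grip_width: 0.0429
```

```bash
python3 chk.py top
```

```text
top (array([ 0.54661221, -0.1725375 , 99.52392131]), np.float64(494.7251638196509), 511) rel 0.007 -0.0006 slope,z [-0.0792  0.1023]
trough (array([ 0.54850791, -0.17889501, 99.53432218]), np.float64(789.1432392415761), 867) 0.0004 -0.0014
knob [0.054 0.062]
```

View pics/z10top.png

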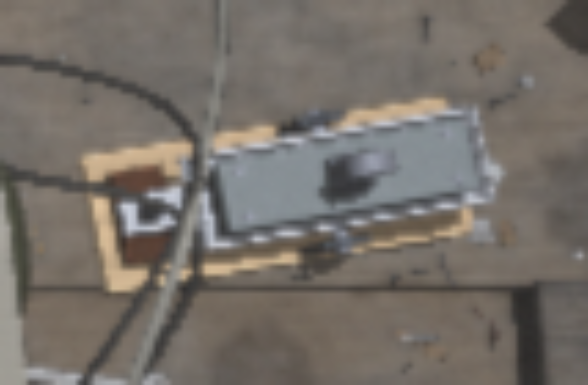

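```bash
python3 -c "
from rig import close_job
print(close_job())"
```

```text
the job is handed in; nothing more can be done
None
```

I lifted the weight out of the clips by its lug and laid it in the trough with the heavy end over the rubber foot. The foot is down and stayed down after I let go. I handed the job in at about 13.5 s of the 42 s allowed, and no verdict was reported.

- **Heavy end:** once lifted, the weight tilted about 0.2 rad with its +y end low. The wrist torque pointed to the same end. The foot is also on that side, so I turned the weight only about 16° to line it up.
- **Laying it down:** I lowered the heavy end first and watched the foot go down, then brought the lug back over the middle as the light end settled. The wrist force read about 3–4 N upward just before release.
- **Last checks in both cameras:**
  - The top of the weight slopes 0.079–0.084 rad with the foot low, which puts the rocker at about 0.16 rad.
  - The weight is about 2–3 mm from the trough's middle lengthwise and within about 3 mm sideways. It is in line to within about 0.4° and flat on the floor.
  - The arm was well clear and the lug was up.
- **Bystanders:** the tape measure, spanner and jar show no sign of having been moved. I checked this by eye only, and the arm partly hid the spanner in the last view.
- **Where the checks disagreed:**
  - The two cameras differ by about 3 mm on positions, close to the stated calibration error.
  - The scene-camera outline of the loaded trough was off by about 3° and 6 mm, because it picked up part of the weight's side. I used the earlier fits of the empty trough instead.

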